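# Ply two rubber cups and hold the hardness gauge on the test spot

### The job

Hardness-test the moulded grey rubber cups: one cup's floor is too thin to be tested alone, so nest the loose cup of the same size into the cup that stands on the steel plate, concentric and fully home, and let go of it. Then lift the hardness gauge out of its rest and hold it upright with its display facing the robot, its foot centred on the ring marked on the upper cup's floor, pressed down gently until the lower edge of its housing lies between the two dark lines round its nose. Finish while still holding the gauge pressed there, and leave the small cup, the timer and the rubber stopper alone.

Things in the scene. Friction and masses are not known exactly. Their poses are not given: they have to be found in the camera images.
- plate: ground steel test plate, 100 x 100 mm, its top 12 mm above the worktop; fixed; origin at the centre of its underside, x and y along its edges, -x edge roughly towards the robot
- cup_base: grey rubber cup standing upright on the plate (loose): flared cup, foot 32 mm across, wall sloping outwards, at the top a square rim bead 62 mm across and 5 mm high (18 to 23 mm above the underside) with a vertical outside, by which it can be gripped; total height 23 mm, inner floor 5.5 mm above the underside and 35 mm across, mouth 57 mm across; rigid; origin at the centre of its underside, z up
- cup_loose: second grey rubber cup of exactly the same shape and size, 30 g, standing upright on the worktop; origin at the centre of its underside, z up. Nested fully home in cup_base its underside lies on the other's inner floor, 5.5 mm above the other's underside, all its rim bead above the other's rim (0.5 mm gap), and there is 1.3 mm play all round; the flare guides it in
- cup_small: smaller grey rubber cup of the same form, rim 45 mm across, 17 mm high, standing on the worktop; not part of this test, leave it; origin at the centre of its underside
- spot (a point): centre of the ring mark (white line, 20 mm across) on the inner floor of cup_loose, 5.5 mm above its underside; z up
- rest: white plastic gauge rest, 66 x 78 x 38 mm, fixed; origin at the centre of its underside. Its pocket (31 x 43 mm, 8 mm deep) holds the lower end of the gauge's housing, whose lower edge sits 30 mm above the worktop; a bore takes the nose; the gauge lifts straight up out of it by 40 mm or more
- gauge: hand-held hardness gauge, 0.19 kg, standing upright in the rest; box-shaped grey housing 28 mm (its x) by 40 mm (its y) by 80 mm high, display and three buttons on its -x face; origin at the centre of the housing's lower edge, z up along the housing; a steel nose projects 26 mm below the origin along -z
- gauge_foot (a point): centre of the underside of the flat round foot (18 mm across) at the end of the gauge's nose; 26 mm below the housing's lower edge when the nose is fully out
- gauge_nose (a joint): how far the nose is pushed up into the housing, in m: 0 fully out, 0.012 fully in. A spring pushes it out with 3 N at 0, growing by 0.75 N per mm. The two dark lines round the nose meet the housing's lower edge at 0.003 and at 0.009
- gauge_display (a point): middle of the display on the housing's -x face, 15 mm in front of the gauge's axis
- bench_axes (a point): fixed point on the worktop behind the work, unmarked; its axes are the world's: x ahead of the robot, y left, z up
- timer: white lab timer, 62 x 64 x 18 mm, lying behind the work; leave it; origin at the centre of its underside
- stopper: dark grey rubber stopper, 31 mm across, 25 mm high, standing behind the work; leave it; origin at the centre of its underside

How it is judged:
By the outcome, as a careful person would: the job done as asked, in the order asked, and still so for the second after the job is handed in, while the arm keeps its last pose, push and grip.
It also fails if it takes over 45 s, if anything falls off the work surface, if the arm or the gripper's body presses on something with over 40 N, if the wrist force passes 120 N, or if a joint passes its speed limit or range.

### The arm

A 6-joint arm with a two-finger parallel gripper is mounted at the origin on a cart in front of the work surface, level with it; the furniture and walls round the work are solid. World frame = base frame: x ahead of the robot, y to its left, z up, the work surface at z = 0. Lengths are in mm, angles in degrees, forces in N, time in s.
With the tool pointing down it reaches from about 250 to 775 mm from the base axis. Payload 4 kg.
Tool frame: the origin (TCP) lies at the very end of the fingers, on their centre line; the grasp point (between the pads) lies 19 mm behind it; z points along the fingers, y is the line along which they close (so a half turn about z gives the same grasp; the last joint's range is limited). The gripper opens to 85 mm and grips with 20 to 120 N. Pads are 22 mm wide; open, the fingers measure 114 mm over their backs; the gripper's body (76 mm by 85 mm) begins 54 mm behind the grasp point. The pads swing forward as they close: fully open they stand 13 mm farther back than shut.
Start: joints at [-72.943, 4.996, 78.535, -0, 96.463, -5.907], TCP at [214.584, -506.43, 231.341] pointing down, gripper open.
Joint ranges: [-177.83, 177.83], [-43.37, 116.18], [15.69, 146.23], [-61.86, 241.86], [9.47, 152.12], [-147.06, 147.06]. Speed limits (degrees/s): [159.86, 159.86, 180, 180, 180, 180].

### API

Orientations are given as [roll, pitch, yaw] about the fixed x, y, z axes, in that order (R = Rz(yaw) Ry(pitch) Rx(roll)).
In Python, from cell import arm, imaging, telemetry, ticket gives the robot as it stands (arm), with the cameras (imaging), the readings (telemetry) and the job (ticket).
- The arm moves only by the shell command python3 nudge.py 'ROWS' [FORCE]. ROWS is one flat JSON list of numbers that holds 1 to 5 rows one after another, with no inner brackets; each row has 7 numbers: the finger opening in mm, then dx, dy, dz in shares of the most that a row can go, 1 being 62.5 mm, then a rotation vector rx, ry, rz in a scale on which 1.0 is pi rad; each row shifts and turns the commanded pose from where the row before left it, along the tool's axes as they then stand; what a row does not reach is not made up. A row lasts 1/8 s, in which the tool goes at most 62.5 mm and 10.7 degrees, less where a joint would pass 70% of its speed; a pose out of reach is approached as far as the arm can. The fingers move at their own pace and stop on an object; FORCE is the grip in N (left out, the last holds). Time passes only in rows, so rows that do not move let the fingers close. It prints the time, the measured TCP pose, the force, the opening and the grip force at its end. No shift or turn number may pass 1 either way. Input that does not fit is refused with a message, and nothing moves.
- telemetry.get_state(): the state, without advancing time (a new reading comes with each control period).
- imaging.snapshot(name): name is "scene" or "side" or "wrist"; returns the picture (420x560x3 uint8, red, green, blue); there is no depth.
- imaging.camera_params(name): a dict with "fx", "fy", "cx", "cy" (pixels), "k1" (the pictures are not rectified: a ray, as slopes to the right and down, at radius r is drawn at 1 + k1 r^2 times it, then the intrinsics apply), "rvec" (rotation vector, rad) and "tvec" (3), from world to camera coordinates, as OpenCV has them; the wrist camera has in their place "mount" (4x4, takes a point from camera to tool coordinates, whose origin is the TCP and whose axes are the flange's). Camera axes: x right, y down, z forward; pixel columns grow to the right and rows downward; lengths in mm; the calibration is good to about 2 mm. A picture is of the moment at which its call begins: read the wrist's pose just before it. camera_params takes no time and is no camera call.
- ticket.hand_in(): hands the job in; it is judged then, once.
The state is a dict: "t": time; "joint_positions": joint angles; "joint_velocities": joint speeds; "joint_efforts": joint torques, N m; "ee_pos": TCP position; "orientation": TCP orientation; "ft_force": force on the tool from outside, world axes, zero at the start; "torque": the same for the moment, N m; "gripper_width": finger opening in mm; "gripper_force": force on a finger pad.
Only numpy, scipy, OpenCV 4.12 (cv2) and the standard library are available. Lean on these libraries where they do the work, as an engineer would, in place of code of your own. Each camera call takes 0.05 s, during which the arm holds its last target. There are 200 camera calls.

## Working session

There is one attempt and no reset: what is moved stays moved. The work goes in short steps, Python scripts to look and compute and a shell command to move; the robot and the scene stay as the last step left them, time stands still between calls to the robot, and variables do not carry over. Pictures are saved under pics/ and viewed, at most 10 in all, crops included, and the job is handed in when it is done.

```bash
ls; mkdir -p pics; cat > h.py <<'E'
import numpy as np, cv2
from cell import arm, imaging, telemetry, ticket
from scipy.spatial.transform import Rotation as R
def cam(n, st=None):
    p=imaging.camera_params(n); K=np.array([[p['fx'],0,p['cx']],[0,p['fy'],p['cy']],[0,0,1]])
    if 'mount' in p:
        st=st or telemetry.get_state(); T=np.eye(4); T[:3,:3]=R.from_euler('xyz',st['orientation'],degrees=True).as_matrix(); T[:3,3]=st['ee_pos']
        W=T@np.array(p['mount']); Rc=W[:3,:3]; c=W[:3,3]
    else:
        Rm=R.from_rotvec(np.ravel(p['rvec'])).as_matrix(); Rc=Rm.T; c=-Rc@np.ravel(p['tvec'])
    return K,p['k1'],Rc,c
def ray(C,uv):
    K,k1,Rc,c=C
    x=cv2.undistortPoints(np.float64(uv).reshape(-1,1,2),K,np.array([k1,0,0,0,0.])).reshape(-1,2)
    return c,(Rc@np.c_[x,np.ones(len(x))].T).T
def onz(C,uv,z):
    c,d=ray(C,uv); return c+d*((z-c[2])/d[:,2])[:,None]
def proj(C,P):
    K,k1,Rc,c=C
    Q=(np.float64(P).reshape(-1,3)-c)@Rc
    return cv2.projectPoints(Q,np.zeros(3),np.zeros(3),K,np.array([k1,0,0,0,0.]))[0].reshape(-1,2)
def snap(n,f=None):
    st=telemetry.get_state(); im=imaging.snapshot(n)
    if f: cv2.imwrite('pics/'+f,im[:,:,::-1])
    return im,cam(n,st)
E
python3 - <<'E'
from h import *
print(telemetry.get_state())
ims=[snap(n,n+'0.png') for n in('scene','side')]
for n,(i,C) in zip(('scene','side'),ims): print(n,C[3],C[2][:,2],C[0][0,0],C[1])
print(imaging.camera_params('wrist'))
E
```

```text
cell.py
nudge.py
pics
{'t': 0.0, 'joint_positions': array([-7.29404274e+01,  5.04095155e+00,  7.86275214e+01, -6.83275395e-04,
        9.64630370e+01, -5.90795106e+00]), 'joint_velocities': array([ 0.02830119,  0.03310171, -0.08088766, -0.0843959 , -0.00158579,
        0.06465636]), 'joint_efforts': array([ 1.68437946e-04, -3.51858401e+01, -3.13277686e+01, -2.05304009e-04,
        1.05647603e-02,  1.02462653e-05]), 'ee_pos': array([ 214.44910745, -505.91180754,  230.09697351]), 'orientation': array([-1.79869119e+02, -1.28608809e-02,  2.29674328e+01]), 'ft_force': array([-1.12737598, -0.13764913, -0.0062652 ]), 'torque': array([ 0.02902511, -0.04764069,  0.02691399]), 'gripper_force': 0.0, 'gripper_width': 85.6994925565214}
scene [ 59.76313304 297.29520077 761.64466205] [ 0.55135344 -0.34226514 -0.76083109] 397.01084157232526 -0.0879158155767793
side [339.35048134 912.16584089 708.83720128] [ 0.1907085  -0.81594381 -0.54577099] 528.6007825460084 0.04143185585007614
{'fx': 296.27174325421464, 'fy': 296.27174325421464, 'cx': 281.0795177440651, 'cy': 209.47111419487337, 'k1': -0.016002278505486064, 'mount': array([[ 7.89951257e-04, -9.49097727e-01, -3.14980761e-01,
         8.00812803e+01],
       [ 9.99999684e-01,  7.20688568e-04,  3.36360622e-04,
         5.14283413e-02],
       [-9.22360684e-05, -3.14980927e-01,  9.49097997e-01,
        -1.42812856e+02],
       [ 0.00000000e+00,  0.00000000e+00,  0.00000000e+00,
         1.00000000e+00]])}
```

View pics/scene0.png

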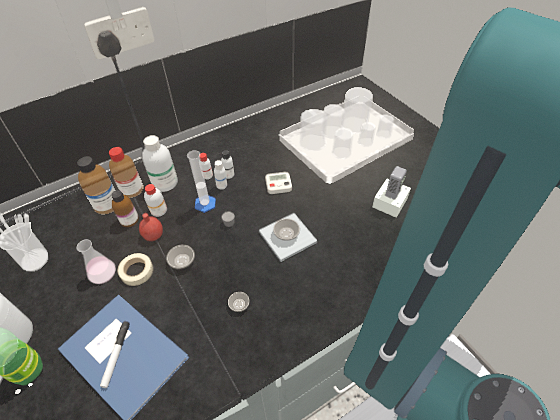

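View pics/side0.png

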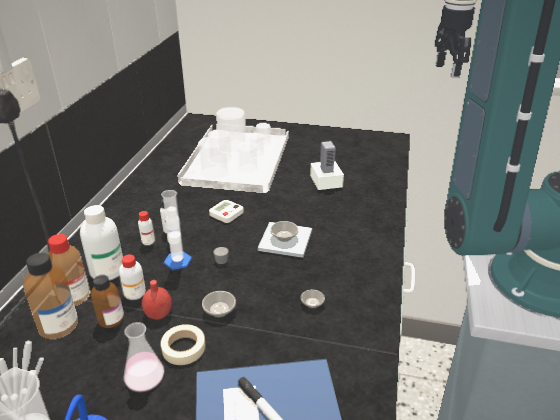

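The scene view shows the plate at (288,237) with the base cup at (286,230). The loose cup is at (181,258), the small cup at (238,302), and the gauge in its rest at (397,185). The side view agrees: loose cup (219,305), base cup (284,232), gauge (327,160).

```bash
cat > m1.py <<'E'
from h import *
def blob(im,uv,r,thr=85):
    g=im.max(2); m=((g>thr)).astype(np.uint8)
    x,y=uv; s=np.zeros_like(m); s[y-r:y+r,x-r:x+r]=1; m*=s
    cs,_=cv2.findContours(m,cv2.RETR_EXTERNAL,cv2.CHAIN_APPROX_NONE)
    return max(cs,key=cv2.contourArea).reshape(-1,2)
if __name__=='__main__':
    for n,pts in (('scene',dict(loose=(181,258),small=(238,302),rest=(395,190))),('side',dict(loose=(219,305),small=(313,299),rest=(327,168)))):
        im=cv2.imread(f'pics/{n}0.png')[:,:,::-1]; C=cam(n)
        for k,uv in pts.items():
            c=blob(im,uv,36 if k=='rest' else 20)
            print(n,k,len(c),c.min(0),c.max(0))
            if k=='loose' or k=='small':
                h=23 if k=='loose' else 17
                P=onz(C,c,h); (x,y),r=cv2.minEnclosingCircle(P[:,:2].astype(np.float32)); print('  circ',x,y,2*r)
        z=cv2.resize(im[210-60:270,230:330] if n=='scene' else im[200:270,240:330],None,fx=4,fy=4)
        # plate corners
        c=blob(im,(288,237) if n=='scene' else (285,238),34,130)
        a=cv2.approxPolyDP(c,4,True).reshape(-1,2); print('plate',a.tolist()); print(onz(C,a,12)[:,:2].round(1))
    for P in ([0,0],): pass
E
python3 m1.py
python3 - <<'E'
import cv2,numpy as np
a=cv2.imread('pics/scene0.png');b=cv2.imread('pics/side0.png')
f=lambda i,x,y,w=70,h=56:cv2.resize(i[y-h//2:y+h//2,x-w//2:x+w//2],(390,300),interpolation=cv2.INTER_CUBIC)
cv2.imwrite('pics/mos.png',np.vstack([np.hstack([f(a,288,237),f(a,395,190)]),np.hstack([f(b,285,238),f(b,327,165)])]))
E
```

```text
scene loose 73 [166 244] [194 268]
  circ 610.9278564453125 230.82147216796875 66.12153625488281
scene small 59 [228 292] [249 311]
  circ 443.8950500488281 173.5845947265625 47.3572998046875
scene rest 285 [359 154] [416 217]
plate [[294, 213], [259, 229], [281, 261], [316, 241]]
[[583.6 -59.2]
 [587.6  38.7]
 [482.   43.3]
 [484.3 -54.8]]
side loose 84 [202 290] [235 316]
  circ 608.5414428710938 234.8429718017578 69.81388854980469
side small 59 [300 289] [324 307]
  circ 443.5576477050781 177.09500122070312 50.27878189086914
side rest 136 [310 141] [343 189]
plate [[269, 222], [258, 250], [302, 256], [311, 228]]
[[584.  -53.8]
 [582.   52.6]
 [486.8  51.6]
 [485.8 -52. ]]
```

View pics/mos.png

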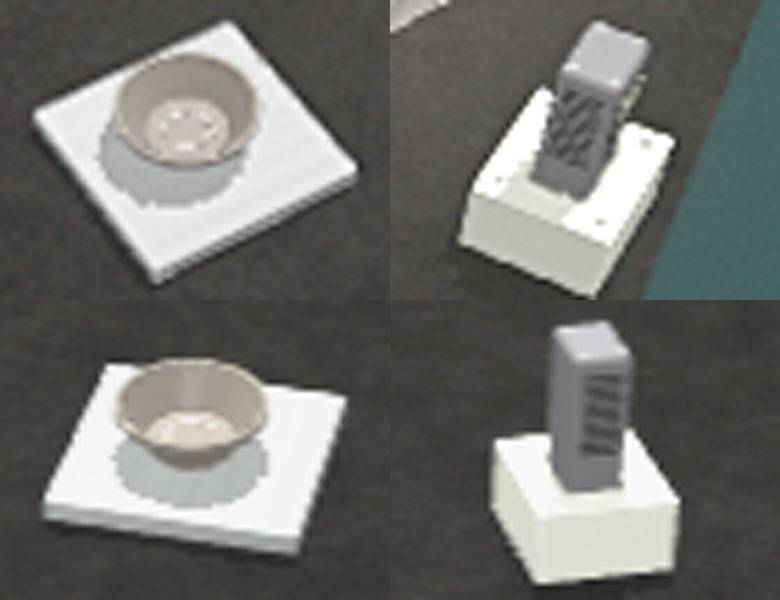

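The zoomed mosaic shows the plate and base cup clearly. The gauge stands in the white rest with dark ribs on a side face (scene about (389,184)) and a greenish bit at its far side, so its display direction still needs a close look.

```bash
python3 - <<'E'
from h import *
a=cam('scene');b=cam('side')
print(onz(a,[397.7,170.4],110),onz(b,[328.3,143.5],110))
# base cup rim top centre: mos scene (187,105), side (192,395)
print(onz(a,[288-35+187*.1795,237-28+105*.1867],35),onz(b,[285-35+192*.1795,238-28+95*.1867],35))
# rest top corners
m=lambda x,y,X,Y:[X-35+x*.1795,Y-28+y*.1867]
print(onz(a,[m(x-390,y,395,190) for x,y in((540,90),(675,140),(607,240),(470,190))],38)[:,:2].round())
print(onz(b,[m(x-390,y-300,327,165) for x,y in((493,440),(628,430),(680,500),(535,515))],38)[:,:2].round())
st=telemetry.get_state(); T=R.from_euler('xyz',st['orientation'],degrees=True).as_matrix(); print(T.round(2))
E
```

```text
[[ 490.56810064 -292.22672982  110.        ]] [[ 486.28572315 -286.21184336  110.        ]]
[[537.48665975  -7.60976198  35.        ]] [[537.73401183  -8.18334655  35.        ]]
[[ 530. -312.]
 [ 472. -341.]
 [ 442. -271.]
 [ 499. -241.]]
[[ 533. -305.]
 [ 472. -330.]
 [ 439. -266.]
 [ 501. -237.]]
[[ 0.92  0.39 -0.  ]
 [ 0.39 -0.92  0.  ]
 [ 0.   -0.   -1.  ]]
```

Careful with the scale: shifts go in shares of 62.5 mm and turns go in shares of pi rad. That gives: 50 mm is 0.8, -24 mm is -0.384.

```bash
python3 nudge.py '[85, 0.8, -0.384, 0, 0, 0, 0, 85, 0.8, -0.384, 0, 0, 0, 0, 85, 0.8, -0.384, 0, 0, 0, 0, 85, 0.8, -0.384, 0, 0, 0, 0, 85, 0, 0, 0, 0, 0, 0]' 20
python3 - <<'E'
from h import *
im,C=snap('wrist','w1.png'); print(C[3])
E
```

```text
t: 0.72
ee_pos: [363.2, -337.1, 231.0]
orientation: [-179.9, -0.0, 23.3]
ft_force: [-0.3, 0.1, 0.1]
gripper_width: 85.0
gripper_force: 0.0
[ 436.70833667 -305.581935    373.84632633]
```

View pics/w1.png

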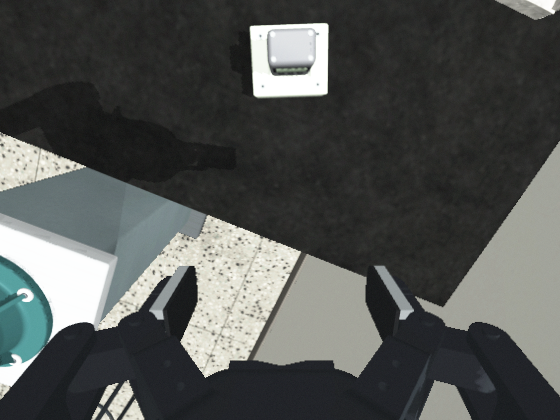

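The wrist view shows the rest at (289,60) nearly square to the tool. The gauge top is at (291,48), with the green display at (292,70) on its near side, so the display faces the robot at a yaw of about 23°.

```bash
python3 - <<'E'
from h import *
import cell
im=cv2.imread('pics/w1.png')[:,:,::-1]
p=dict(ee_pos=[363.2,-337.1,231.0],orientation=[-179.9,0,23.3])
C=cam('wrist',p)
m=(im.min(2)>205).astype(np.uint8); m[120:]=0; m[:,:200]=0; m[:,380:]=0
h=im.astype(int); 
c=max(cv2.findContours(m,0,1)[0],key=cv2.contourArea).reshape(-1,2)
P=onz(C,c,38)[:,:2].astype(np.float32); r=cv2.minAreaRect(P); print('rest',r)
g=((h[:,:,2]-h[:,:,0]>4)&(im.max(2)>120)&(im.max(2)<215)).astype(np.uint8); g[:22]=0; g[100:]=0; g[:,:255]=0; g[:,325:]=0
g=cv2.morphologyEx(g,2,np.ones((3,3)))
c=max(cv2.findContours(g,0,1)[0],key=cv2.contourArea).reshape(-1,2); print(c.min(0),c.max(0))
print('gauge',cv2.minAreaRect(onz(C,c,110)[:,:2].astype(np.float32)))
E
```

```text
rest ((485.5237731933594, -293.385986328125), (66.27485656738281, 77.7913589477539), 25.204505920410156)
[271  61] [312  65]
gauge ((474.2358703613281, -298.2687072753906), (2.9551217555999756, 33.16502380371094), 23.369781494140625)
```

To row units: 41 mm is 0.656, -38 mm is -0.608.

```bash
python3 nudge.py '[85, 0.656, -0.608, 0, 0, 0, 0, 85, 0.656, -0.608, 0, 0, 0, 0, 85, 0.656, -0.608, 0, 0, 0, 0, 85, 0.656, -0.608, 0, 0, 0, 0, 85, 0.656, -0.608, 0, 0, 0, 0]' | head -2
python3 nudge.py '[85, 0.656, -0.608, 0, 0, 0, 0, 85, 0.656, -0.608, 0, 0, 0, 0, 85, 0.656, -0.608, 0, 0, 0, 0, 85, 0.656, -0.608, 0, 0, 0, 0, 85, 0.656, -0.608, 0, 0, 0, 0]' | head -2
python3 nudge.py '[85, 0.656, -0.608, 0.48, 0, 0, 0, 85, 0, 0, 0, 0, 0, 0, 85, 0, 0, 0, 0, 0, 0]'
python3 - <<'E'
from h import *
st=telemetry.get_state(); print(st['ee_pos'],st['orientation'])
im,C=snap('wrist','w2.png'); print(C[3])
E
```

```text
t: 1.4
ee_pos: [476.1, -85.1, 231.0]
t: 2.02
ee_pos: [591.7, 169.6, 230.7]
t: 2.4
ee_pos: [613.4, 218.5, 200.9]
orientation: [180.0, 0.1, 22.9]
ft_force: [1.0, -1.4, 1.3]
gripper_width: 84.8
gripper_force: 0.0
[613.41869593 218.45353276 200.86726287] [1.79952438e+02 1.16218441e-01 2.28802706e+01]
[687.44055031 249.76252225 343.51723905]
```

View pics/w2.png

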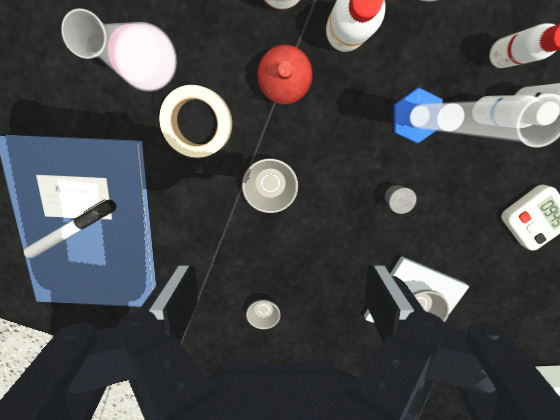

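The wrist view shows the loose cup at (270,186) with its ring mark. The small cup is at (263,314), the base cup is partly hidden at (430,305), and there is free space to the left and right of the loose cup.

```bash
cat > m2.py <<'E'
from h import *
def cup(im,C,uv,h,r=40,thr=75):
    g=im.max(2); m=(g>thr).astype(np.uint8); s=np.zeros_like(m); cv2.circle(s,uv,r,1,-1); m=cv2.morphologyEx(m*s,2,np.ones((3,3)))
    c=max(cv2.findContours(m,0,1)[0],key=cv2.contourArea); c=cv2.convexHull(c).reshape(-1,2)
    P=onz(C,c,h)[:,:2].astype(np.float32)
    e=cv2.fitEllipse(P); q=cv2.minEnclosingCircle(P); return e,q
if __name__=='__main__':
    im=cv2.imread('pics/w2.png')[:,:,::-1]
    p=dict(ee_pos=[613.42,218.45,200.87],orientation=[179.95,.116,22.88])
    C=cam('wrist',p)
    print(cup(im,C,(270,186),22)); print('small',cup(im,C,(263,314),16,25))
    print(im[186,235:305].max(1))
    g=im.min(2); s=np.zeros_like(g); cv2.circle(s,(270,184),17,1,-1); m=((g>190)*s).astype(np.uint8)
    c=max(cv2.findContours(m,0,1)[0],key=cv2.contourArea).reshape(-1,2)
    print('ring',cv2.fitEllipse(onz(C,cv2.convexHull(c).reshape(-1,2),5.5)[:,:2].astype(np.float32)))
E
python3 m2.py
```

```text
(((608.883056640625, 229.9932861328125), (62.585628509521484, 62.850067138671875), 65.81108093261719), ((608.762939453125, 229.90560913085938), 31.61492156982422))
small (((442.1309509277344, 171.76458740234375), (45.771873474121094, 47.13064956665039), 109.6452865600586), ((442.2911071777344, 171.57797241210938), 23.543806076049805))
[ 44  45  38  28  29  30  59 159 219 211 189 188 190 189 190 190 191 190
 189 191 198 214 220 221 222 223 221 248 251 221 221 221 223 222 223 223
 222 222 222 222 221 222 230 231 219 223 222 221 221 209 164 132 131 129
 128 129 127 126 129 130 157 211 194  76  41  39  42  44  41  42]
ring ((608.6167602539062, 230.2886505126953), (33.36375045776367, 34.25944900512695), 106.87896728515625)
```

To row units: 60 mm is 0.96, -12.4 mm is -0.1984.

```bash
python3 nudge.py '[72, 0, -0.1984, 0.8, 0, 0, 0, 72, 0, 0, 0.96, 0, 0, 0, 72, 0, 0, 0.96, 0, 0, 0, 72, 0, 0, 0.24, 0, 0, 0, 72, 0, 0, 0, 0, 0, 0]' 20
python3 nudge.py '[72, 0, 0, 0.048, 0, 0, 0, 72, 0, 0, 0.048, 0, 0, 0, 72, 0, 0, 0, 0, 0, 0]' 
python3 nudge.py '[72, 0, 0, 0.032, 0, 0, 0, 72, 0, 0, 0.032, 0, 0, 0, 72, 0, 0, 0, 0, 0, 0]' 
```

```text
t: 3.08
ee_pos: [608.9, 230.4, 17.9]
orientation: [180.0, -0.0, 22.9]
ft_force: [0.1, -0.1, 0.5]
gripper_width: 71.9
gripper_force: 0.0
t: 3.45
ee_pos: [608.9, 231.7, 12.0]
orientation: [180.0, -0.1, 23.0]
ft_force: [-0.3, 0.2, 0.0]
gripper_width: 71.8
gripper_force: 0.0
t: 3.82
ee_pos: [608.0, 231.4, 6.3]
orientation: [-180.0, 0.0, 23.0]
ft_force: [-0.4, 0.0, -0.0]
gripper_width: 71.9
gripper_force: 0.0
```

To row units: 3 mm is 0.048.

```bash
python3 nudge.py '[72, 0, 0, 0.048, 0, 0, 0, 72, 0, 0, 0.048, 0, 0, 0, 72, 0, 0, 0, 0, 0, 0]' |grep -E "ee|ft"
for i in 1 ; do python3 nudge.py '[72, 0, 0, 0.016, 0, 0, 0, 72, 0, 0, 0.016, 0, 0, 0, 72, 0, 0, 0, 0, 0, 0]' |grep -E "ee|ft"; done
python3 nudge.py '[72, 0, 0, 0.016, 0, 0, 0, 72, 0, 0, 0.016, 0, 0, 0, 72, 0, 0, 0, 0, 0, 0]' |grep -E "ee|ft"
```

```text
ee_pos: [607.9, 231.4, 0.2]
ft_force: [0.2, -0.2, 0.3]
ee_pos: [608.2, 231.4, -1.3]
ft_force: [-0.2, -0.7, 0.1]
ee_pos: [608.2, 231.4, -3.5]
ft_force: [0.6, 0.6, -0.4]
```

To row units: 1 mm is 0.016.

```bash
python3 nudge.py '[72, 0, 0, 0.016, 0, 0, 0, 72, 0, 0, 0.016, 0, 0, 0, 72, 0, 0, 0, 0, 0, 0]' |grep -E "ee|ft"
python3 nudge.py '[72, 0, 0, 0.016, 0, 0, 0, 72, 0, 0, 0, 0, 0, 0]' |grep -E "ee|ft"
python3 nudge.py '[72, 0, 0, 0.016, 0, 0, 0, 72, 0, 0, 0, 0, 0, 0]' |grep -E "ee|ft"
```

```text
ee_pos: [608.2, 231.4, -5.4]
ft_force: [-0.1, 0.5, 0.5]
ee_pos: [608.2, 231.4, -6.4]
ft_force: [-0.2, 0.1, 0.1]
ee_pos: [608.2, 231.5, -7.4]
ft_force: [0.0, -0.8, 0.0]
```

To row units: 1 mm is 0.016.

```bash
for i in 1; do python3 nudge.py '[72, 0, 0, 0.016, 0, 0, 0, 72, 0, 0, 0, 0, 0, 0]' |grep -E "ee|ft";done
python3 nudge.py '[72, 0, 0, 0.016, 0, 0, 0, 72, 0, 0, 0, 0, 0, 0]' |grep -E "ee|ft"
```

```text
ee_pos: [608.4, 231.5, -8.2]
ft_force: [-0.3, 0.6, 0.4]
ee_pos: [608.4, 231.5, -8.2]
ft_force: [-1.9, -1.5, 5.6]
```

To row units: -23 mm is -0.368.

```bash
python3 nudge.py '[72, 0, 0, -0.368, 0, 0, 0, 72, 0, 0, 0, 0, 0, 0]' |grep -E "ee|ft"
python3 nudge.py '[58, 0, 0, 0, 0, 0, 0, 58, 0, 0, 0, 0, 0, 0, 58, 0, 0, 0, 0, 0, 0, 58, 0, 0, 0, 0, 0, 0]' 25
python3 nudge.py '[58, 0, 0, -0.24, 0, 0, 0, 58, 0, 0, -0.24, 0, 0, 0, 58, 0, 0, 0, 0, 0, 0]'
python3 - <<'E'
from h import *
for n in('side','wrist'):
  st=telemetry.get_state(); im,C=snap(n,n+'g.png'); print(st['ee_pos'],st['orientation'],st['t'])
a=cv2.imread('pics/sideg.png')[190:340,130:330];b=cv2.imread('pics/wristg.png')
cv2.imwrite('pics/g.png',np.vstack([cv2.resize(a,(400,300)),b[200:400,80:480]]))
E
```

```text
ee_pos: [610.0, 232.0, 15.7]
ft_force: [0.6, 0.1, -0.6]
t: 7.08
ee_pos: [608.5, 231.5, 13.8]
orientation: [180.0, -0.0, 23.0]
ft_force: [-0.1, 0.4, 4.9]
gripper_width: 59.7
gripper_force: 26.8
t: 7.45
ee_pos: [609.6, 231.9, 46.1]
orientation: [180.0, -0.2, 23.0]
ft_force: [-0.6, 0.4, -1.0]
gripper_width: 60.0
gripper_force: 27.3
[609.60576397 231.87318087  46.1098495 ] [179.96605519  -0.23381936  22.96573093] 7.45
[608.93043354 231.69275323  44.97915434] [ 1.79980923e+02 -1.25079688e-01  2.29663731e+01] 7.5
```

View pics/g.png

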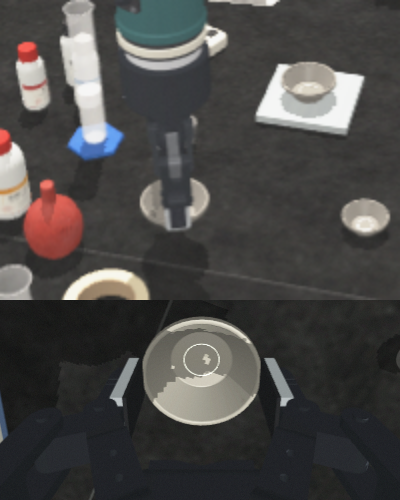

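The mosaic shows the cup hanging level between the fingertips and lifted clear. In the wrist crop its rim centre is at about (201,370), that is full-image (281,270).

```bash
python3 - <<'E'
from m2 import *
from h import *
st=dict(ee_pos=[608.93,231.69,44.98],orientation=[179.98,-.125,22.966])
im=cv2.imread('pics/wristg.png')[:,:,::-1]; C=cam('wrist',st)
# rim: rows profile to avoid fingers
g=im.max(2)
m=(g>90).astype(np.uint8); s=np.zeros_like(m); cv2.circle(s,(281,270),62,1,-1); s[:, :220]=0; s[:,342:]=0; m*=s
cs=max(cv2.findContours(m,0,1)[0],key=cv2.contourArea); c=cv2.convexHull(cs).reshape(-1,2); print(c.min(0),c.max(0))
Rt=R.from_euler('xyz',st['orientation'],degrees=True).as_matrix()
for z in(45,50,55,60,65):
    P=onz(C,c,z); Q=(P-np.array(st['ee_pos']))@Rt
    print(z,cv2.fitEllipse(Q[:,:2].astype(np.float32)))
E
```

```text
[223 217] [340 325]
45 ((-4.965507507324219, 0.19096124172210693), (65.28197479248047, 67.58738708496094), 90.30239868164062)
50 ((-1.9911611080169678, 0.1860973834991455), (62.99886703491211, 65.22364807128906), 90.30241394042969)
55 ((0.9831862449645996, 0.18123388290405273), (60.715755462646484, 62.85991287231445), 90.30238342285156)
60 ((3.957533597946167, 0.1763685941696167), (58.432647705078125, 60.49617385864258), 90.30240631103516)
65 ((6.931879997253418, 0.17150485515594482), (56.149539947509766, 58.13243865966797), 90.30239868164062)
```

To row units: -50 mm is -0.8, -44 mm is -0.704.

```bash
python3 nudge.py '[58, 0, 0, -0.8, 0, 0, 0, 58, -0.48, 0.368, -0.56, 0, 0, 0, 58, -0.704, 0.544, 0, 0, 0, 0, 58, -0.704, 0.544, 0, 0, 0, 0, 58, -0.704, 0.544, 0, 0, 0, 0]'|head -1
python3 nudge.py '[58, -0.704, 0.544, 0, 0, 0, 0, 58, -0.704, 0.544, 0, 0, 0, 0, 58, 0, 0, 0, 0, 0, 0, 58, 0, 0, 0, 0, 0, 0]'
python3 - <<'E'
from h import *
for i in range(2):
  st=telemetry.get_state(); im,C=snap('wrist',f'b{i}.png'); print(st['ee_pos'],st['orientation'])
E
```

```text
t: 8.18
t: 8.68
ee_pos: [453.3, -43.6, 128.5]
orientation: [-180.0, -0.0, 22.9]
ft_force: [0.8, -0.3, -0.3]
gripper_width: 60.0
gripper_force: 27.4
[453.33350094 -43.58695392 128.50752907] [-1.79965384e+02 -1.00422778e-02  2.29209779e+01]
[453.58923697 -43.13441949 128.53187097] [-1.79966646e+02 -4.33531569e-03  2.29931275e+01]
```

View pics/b1.png

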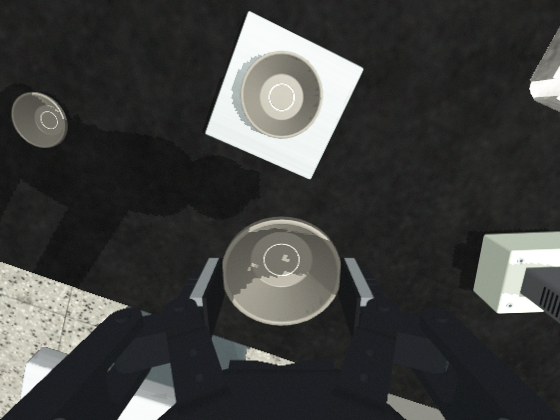

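The wrist view shows the base cup on the plate at (281,95) with its ring at (281,97). The held cup is between the fingers at (281,270).

```bash
cat > m3.py <<'E'
from h import *
def rim(im,C,st,uv,r,z,tr=None):
    h=im.astype(int); m=((h[:,:,0]-h[:,:,2]>7)&(h.max(2)>60)).astype(np.uint8); s=np.zeros_like(m); cv2.circle(s,uv,r,1,-1); m=cv2.morphologyEx(m*s,3,np.ones((3,3)))
    m=cv2.morphologyEx(m,2,np.ones((3,3)))
    c=cv2.convexHull(max(cv2.findContours(m,0,1)[0],key=cv2.contourArea)).reshape(-1,2); 
    return c.min(0),c.max(0),cv2.fitEllipse(onz(C,c,z)[:,:2].astype(np.float32))
def ring(im,C,st,uv,r,z):
    g=im.min(2); s=np.zeros_like(g); cv2.circle(s,uv,r,1,-1); b=cv2.GaussianBlur(g,(0,0),4).astype(int)
    m=((g.astype(int)-b>12)*s).astype(np.uint8)
    c=cv2.convexHull(np.argwhere(m)[:,::-1].astype(np.int32)).reshape(-1,2)
    return len(c),cv2.fitEllipse(onz(C,c,z)[:,:2].astype(np.float32))
if __name__=='__main__':
    st=dict(ee_pos=[453.5,-43.4,128.52],orientation=[-179.966,0,22.97]); C=cam('wrist',st)
    im=cv2.imread('pics/b1.png')[:,:,::-1]
    print('base',rim(im,C,st,(281,95),48,35)); print(ring(im,C,st,(281,97),18,17.5))
    print('held',rim(im,C,st,(281,270),62,128.5+9.2)); print(ring(im,C,st,(281,260),21,128.5-8.3))
    g=im.min(2);m=(g>190).astype(np.uint8); m[200:]=0; m[:,:190]=0;m[:,370:]=0
    c=max(cv2.findContours(m,0,1)[0],key=cv2.contourArea).reshape(-1,2)
    print('plate',cv2.minAreaRect(onz(C,c,12)[:,:2].astype(np.float32)))
E
python3 m3.py
```

```text
base (array([241,  51], dtype=int32), array([322, 138], dtype=int32), ((537.2525024414062, -7.940454006195068), (61.18705368041992, 61.23641586303711), 130.62501525878906))
(21, ((537.971435546875, -9.633184432983398), (21.282440185546875, 25.34030532836914), 19.70079803466797))
held (array([222, 217], dtype=int32), array([340, 325], dtype=int32), ((453.9974365234375, -43.3474235534668), (61.3805046081543, 63.37220001220703), 113.61039733886719))
(21, ((452.05145263671875, -44.28120040893555), (21.370588302612305, 24.08462905883789), 118.76487731933594))
plate ((534.5521850585938, -9.519062042236328), (98.99642944335938, 98.7602767944336), 89.19825744628906)
```

To row units: 50 mm is 0.8, 45.5 mm is 0.728.

```bash
python3 nudge.py '[58, 0.72, 0, 0, 0, 0, 0, 58, 0.728, 0, 0, 0, 0, 0, 58, 0, 0, 0.8, 0, 0, 0, 58, 0, 0, 0.48, 0, 0, 0, 58, 0, 0, 0, 0, 0, 0]'
python3 nudge.py '[58, 0, 0, 0.064, 0, 0, 0, 58, 0, 0, 0.064, 0, 0, 0, 58, 0, 0, 0, 0, 0, 0]'
python3 nudge.py '[58, 0, 0, 0.032, 0, 0, 0, 58, 0, 0, 0.032, 0, 0, 0, 58, 0, 0, 0, 0, 0, 0]'
```

```text
t: 9.4
ee_pos: [534.5, -6.7, 45.2]
orientation: [-179.8, 0.4, 23.1]
ft_force: [-0.5, 0.5, 0.7]
gripper_width: 59.7
gripper_force: 27.4
t: 9.78
ee_pos: [537.2, -8.5, 41.7]
orientation: [179.9, -0.1, 23.0]
ft_force: [-1.0, -0.3, -0.1]
gripper_width: 59.7
gripper_force: 27.4
t: 10.15
ee_pos: [536.5, -8.6, 36.6]
orientation: [-180.0, 0.0, 23.0]
ft_force: [-0.8, -0.2, -0.2]
gripper_width: 59.7
gripper_force: 27.4
```

To row units: 1.5 mm is 0.024.

```bash
python3 nudge.py '[58, 0, 0, 0.024, 0, 0, 0, 58, 0, 0, 0.024, 0, 0, 0, 58, 0, 0, 0, 0, 0, 0]'|grep -E "ee|ft"
python3 nudge.py '[58, 0, 0, 0.016, 0, 0, 0, 58, 0, 0, 0, 0, 0, 0]'|grep -E "ee|ft|wid"
```

```text
ee_pos: [536.6, -8.4, 33.5]
ft_force: [-0.1, 0.1, -0.7]
ee_pos: [536.7, -8.5, 32.7]
ft_force: [1.3, -0.7, 0.2]
gripper_width: 59.9
```

To row units: 0.8 mm is 0.0128.

```bash
python3 nudge.py '[58, 0, 0, 0.0128, 0, 0, 0, 58, 0, 0, 0, 0, 0, 0]'|grep -E "ee|ft|wid"
python3 nudge.py '[72, 0, 0, 0, 0, 0, 0, 72, 0, 0, 0, 0, 0, 0, 72, 0, 0, -0.64, 0, 0, 0, 72, -0.64, 0, -0.8, 0, 0, 0, 72, -0.8, 0, -0.16, 0, 0, 0]'
python3 nudge.py '[72, 0, 0, 0, 0, 0, 0, 72, 0, 0, 0, 0, 0, 0]'
python3 - <<'E'
from m3 import *
for i in range(2): 
  st=telemetry.get_state(); im,C=snap('wrist',f'n{i}.png'); snap('side','ns.png')
  print(st['ee_pos'],'rim',rim(im,C,st,(281,95),48,40.5)[2],ring(im,C,st,(281,95),18,23))
a=cv2.imread('pics/ns.png')[200:270,240:330];b=cv2.imread('pics/n1.png')
cv2.imwrite('pics/n.png',np.vstack([cv2.resize(a,(386,300)),cv2.resize(b[20:170,190:383],(386,300))]))
E
```

```text
ee_pos: [536.7, -8.5, 31.9]
ft_force: [-0.3, 0.5, -0.6]
gripper_width: 60.3
t: 11.65
ee_pos: [456.8, -44.0, 135.2]
orientation: [179.7, -0.4, 23.0]
ft_force: [0.8, 0.2, -0.4]
gripper_width: 72.0
gripper_force: 0.0
t: 11.9
ee_pos: [455.0, -43.1, 130.8]
orientation: [180.0, -0.0, 22.9]
ft_force: [0.4, -0.2, 0.7]
gripper_width: 71.7
gripper_force: 0.0
[455.02644433 -43.14813306 130.76123332] rim ((536.6233520507812, -8.384854316711426), (61.08007049560547, 61.3271484375), 160.2675323486328) (24, ((540.2747802734375, -7.349864959716797), (26.398468017578125, 27.47025489807129), 7.451810359954834))
[455.19716154 -42.88280684 130.18611121] rim ((536.6265258789062, -8.423004150390625), (61.17262268066406, 61.320919036865234), 154.27342224121094) (23, ((540.2443237304688, -7.040957927703857), (26.13887596130371, 27.708362579345703), 4.538107872009277))
```

View pics/n.png

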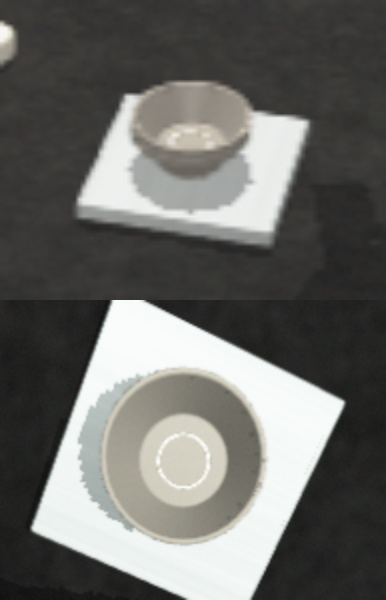

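Side and wrist crops show the loose cup nested, level and concentric in the base cup, with the ring at about (281,100) in the wrist image. Next is the gauge.

```bash
python3 nudge.py '[72, -0.512, 0.768, -0.24, 0, 0, 0, 72, -0.512, 0.768, -0.24, 0, 0, 0, 72, -0.512, 0.768, -0.24, 0, 0, 0, 72, -0.512, 0.768, -0.24, 0, 0, 0, 72, -0.512, 0.768, 0, 0, 0, 0]'|head -1
python3 nudge.py '[72, 0, 0, 0, 0, 0, 0, 72, 0, 0, 0, 0, 0, 0, 72, 0, 0, 0, 0, 0, 0]'
python3 - <<'E'
from m3 import *
im=cv2.imread('pics/n1.png')[:,:,::-1]; C=cam('wrist',dict(ee_pos=[455.1,-43.0,130.4],orientation=[180,0,22.95]))
print('ring',ring(im,C,0,(281,100),15,23))
st=telemetry.get_state(); im,C=snap('wrist','q.png'); print(st['ee_pos'],st['orientation'])
E
```

```text
t: 12.72
t: 13.1
ee_pos: [401.6, -325.3, 190.4]
orientation: [-179.9, -0.0, 23.1]
ft_force: [0.3, -0.3, -0.0]
gripper_width: 71.9
gripper_force: 0.0
ring (21, ((536.6380615234375, -8.784219741821289), (20.987314224243164, 21.271265029907227), 161.60552978515625))
[ 401.59846667 -325.2528492   190.38285699] [-1.79946031e+02 -1.68294866e-04  2.30806295e+01]
```

View pics/q.png

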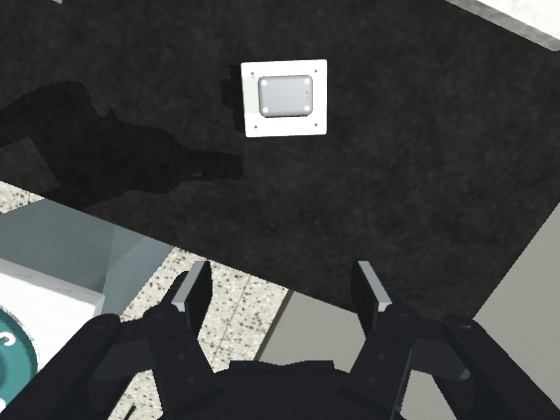

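The wrist view shows the rest square at (285,98) and the gauge top at (286,96), seen from almost directly above.

```bash
python3 - <<'E'
from h import *
im=cv2.imread('pics/q.png')[:,:,::-1]; st=dict(ee_pos=[401.6,-325.25,190.4],orientation=[-179.95,0,23.05]); C=cam('wrist',st)
h=im.astype(int); s=np.zeros(im.shape[:2],np.uint8); s[40:150,225:345]=1
hull=lambda m:cv2.convexHull(max(cv2.findContours(m,0,1)[0],key=cv2.contourArea)).reshape(-1,2)
a=hull(((h.min(2)>140)*s).astype(np.uint8))
g=((h[:,:,2]-h[:,:,0]>4)&(h.max(2)<225)&(h.max(2)>60)).astype(np.uint8)*s; g[:,:253]=0; g[:,320:]=0; g=cv2.morphologyEx(g,2,np.ones((3,3)))
b=hull(g); print(b.min(0),b.max(0))
print('rest',cv2.minAreaRect(onz(C,a,38)[:,:2].astype(np.float32)))
print('gauge',cv2.minAreaRect(onz(C,b,110)[:,:2].astype(np.float32)))
print(h[96,250:262].tolist())
E
```

```text
[258  75] [312 116]
rest ((486.48358154296875, -292.5455627441406), (66.0237808227539, 78.1981201171875), 25.203903198242188)
gauge ((485.8830871582031, -292.6300354003906), (26.709095001220703, 37.73942184448242), 25.216915130615234)
[[240, 244, 235], [241, 245, 236], [240, 245, 235], [240, 245, 236], [239, 245, 235], [240, 245, 235], [240, 245, 235], [232, 238, 228], [176, 184, 174], [126, 128, 131], [153, 158, 160], [170, 174, 178]]
```

To row units: 45.3 mm is 0.7248, 45 mm is 0.72, -2.2 degrees / 180 = -0.0122.

```bash
python3 nudge.py '[60, 0, 0, 0, 0, 0, -0.0122, 60, 0.72, 0.0512, 0, 0, 0, 0, 60, 0.7248, 0.0512, 0, 0, 0, 0, 60, 0, 0, 0, 0, 0, 0, 60, 0, 0, 0, 0, 0, 0]'
python3 - <<'E'
from h import *
st=telemetry.get_state(); im,C=snap('wrist','q2.png'); print(st['ee_pos'],st['orientation'])
h=im.astype(int)
print(proj(C,[486,-292.6,110]))
cv2.imwrite('pics/q2c.png',im[150:400,130:430,::-1])
E
```

```text
t: 13.78
ee_pos: [485.4, -293.1, 190.7]
orientation: [-180.0, 0.0, 25.3]
ft_force: [-0.3, -0.6, 0.4]
gripper_width: 60.0
gripper_force: 0.0
[ 485.40999198 -293.13142761  190.68872033] [-1.79990366e+02  4.73462809e-02  2.52645056e+01]
[[280.68058597 215.49368245]]
```

View pics/q2c.png

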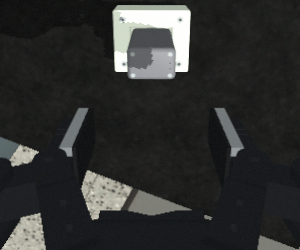

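The crop shows the gauge top centred between the open fingers at about (152,63), so the descent can go ahead.

To row units: 55 mm is 0.88, 45 mm is 0.72.

```bash
python3 nudge.py '[60, 0, 0, 0.88, 0, 0, 0, 60, 0, 0, 0.72, 0, 0, 0, 60, 0, 0, 0.48, 0, 0, 0, 60, 0, 0, 0, 0, 0, 0, 60, 0, 0, 0, 0, 0, 0]' 50
python3 nudge.py '[36, 0, 0, 0, 0, 0, 0, 36, 0, 0, 0, 0, 0, 0, 36, 0, 0, 0, 0, 0, 0, 36, 0, 0, 0, 0, 0, 0]'
```

```text
t: 14.45
ee_pos: [485.9, -294.9, 62.6]
orientation: [179.9, -0.1, 25.1]
ft_force: [0.5, -0.1, 0.2]
gripper_width: 60.0
gripper_force: 0.0
t: 14.95
ee_pos: [486.4, -294.5, 63.4]
orientation: [179.8, -0.1, 25.2]
ft_force: [-2.0, 2.1, 6.1]
gripper_width: 39.4
gripper_force: 51.0
```

To row units: -40 mm is -0.64, -30 mm is -0.48.

```bash
python3 nudge.py '[36, 0, 0, -0.24, 0, 0, 0, 36, 0, 0, -0.48, 0, 0, 0, 36, 0, 0, -0.64, 0, 0, 0, 36, 0, 0, 0, 0, 0, 0, 36, 0, 0, 0, 0, 0, 0]'
python3 - <<'E'
from h import *
for n in('side','scene'):
  st=telemetry.get_state(); im,C=snap(n,n+'l.png'); print(st['ee_pos'],st['orientation'],proj(C,st['ee_pos']))
E
```

```text
t: 15.58
ee_pos: [485.2, -293.8, 145.3]
orientation: [-180.0, 0.0, 25.2]
ft_force: [-0.3, 0.2, -1.7]
gripper_width: 39.1
gripper_force: 50.7
[ 485.20728392 -293.8202944   145.32341732] [-1.79974813e+02  2.19328435e-02  2.51649893e+01] [[329.91669234 129.42306214]]
[ 484.75576057 -293.48253785  144.29928409] [-1.79871108e+02  7.55164829e-02  2.51626583e+01] [[402.85082627 160.87293096]]
```

To row units: -47.1 mm is -0.7536, 33.4 mm is 0.5344.

```bash
python3 nudge.py '[36, 0.5344, -0.7536, 0, 0, 0, 0, 36, 0.5344, -0.7536, 0, 0, 0, 0, 36, 0.5344, -0.7536, 0, 0, 0, 0, 36, 0.5344, -0.7536, 0, 0, 0, 0, 36, 0.5312, -0.7536, 0, 0, 0, 0]' | head -2
python3 nudge.py '[36, 0, 0, 0, 0, 0, 0.0467, 36, 0, 0, 0, 0, 0, 0.0467, 36, 0, 0, 0, 0, 0, 0.0467, 36, 0, 0, 0, 0, 0, 0, 36, 0, 0, 0, 0, 0, 0]'
python3 - <<'E'
from h import *
ims=[]
for n in('side','scene'):
  st=telemetry.get_state(); im,C=snap(n,n+'o.png'); p=proj(C,[536.6,-8.6,23])[0]; q=proj(C,st['ee_pos'])[0]; print(st['ee_pos'],p,q)
  x,y=(p+q)/2; x,y=int(x),int(y); print(n,x,y)
  ims.append(cv2.resize(im[y-40:y+60,x-50:x+50,::-1],(400,400),interpolation=cv2.INTER_CUBIC))
cv2.imwrite('pics/o.png',np.hstack(ims))
E
```

```text
t: 16.3
ee_pos: [535.5, -8.0, 144.0]
t: 16.92
ee_pos: [535.8, -9.9, 144.8]
orientation: [-180.0, 0.1, 0.1]
ft_force: [0.6, -0.5, -1.9]
gripper_width: 39.4
gripper_force: 51.3
[535.83223543  -9.92829437 144.75085772] [284.9768812  232.13602424] [285.84374687 184.35791703]
side 285 208
[535.9856792   -9.97410772 145.03859974] [287.15305661 231.82418018] [287.6290425 196.4613231]
scene 287 214
```

View pics/o.png

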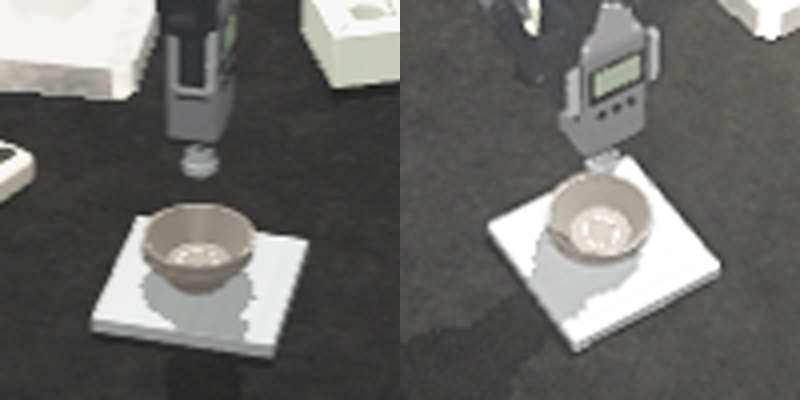

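The crops show the gauge upright above the cup. Its display faces the robot (scene crop (617,82)), its foot is over the cup (side crop (200,165)) and the cup is still nested.

```bash
python3 - <<'E'
from h import *
for n,X,Y in(('side',285,208),('scene',287,214)):
  C=cam(n); im=cv2.imread(f'pics/{n}o.png')[:,:,::-1].astype(int)
  p=lambda P:((proj(C,P)[0]-[X-50,Y-40])*4+2).round(1)
  print(n,'foot',p([536.6,-8.6,86]),'rim',p([536.6,-8.6,40.5]),'d/mm x,y,z',[(p(np.add([536.6,-8.6,86],d))-p([536.6,-8.6,86])).round(1).tolist() for d in np.eye(3)*5])
  h=im[Y-40:Y+60,X-50:X+50]
  # foot: bright neutral rows between housing and cup
  if n=='side':
    for r in range(34,50): 
      t=np.where(h[r,35:65].max(1)>95)[0]+35; print(r,(t.min(),t.max(),(t.min()+t.max())/2) if len(t) else None)
  m=((h[:,:,0]-h[:,:,2]>7)&(h.max(2)>70)).astype(np.uint8)
  c=cv2.convexHull(max(cv2.findContours(m,0,1)[0],key=cv2.contourArea)).reshape(-1,2); print(c.min(0)*4+2,c.max(0)*4+2)
E
```

```text
side foot [202.6 163. ] rim [202.1 232.6] d/mm x,y,z [[-9.1, -1.1], [-2.0, 5.1], [0.1, -7.8]]
34 (np.int64(45), np.int64(53), np.float64(49.0))
35 None
36 (np.int64(48), np.int64(49), np.float64(48.5))
37 (np.int64(46), np.int64(52), np.float64(49.0))
38 (np.int64(46), np.int64(52), np.float64(49.0))
39 (np.int64(46), np.int64(53), np.float64(49.5))
40 (np.int64(45), np.int64(54), np.float64(49.5))
41 (np.int64(46), np.int64(53), np.float64(49.5))
42 (np.int64(46), np.int64(53), np.float64(49.5))
43 (np.int64(46), np.int64(52), np.float64(49.0))
44 (np.int64(50), np.int64(50), np.float64(50.0))
45 None
46 None
47 None
48 None
49 None
[142 206] [254 294]
scene foot [202.2 164.2] rim [202.5 214.8] d/mm x,y,z [[-4.9, -5.8], [-7.6, 3.7], [-0.1, -5.8]]
[146 174] [250 262]
```

Careful with the scale: shifts go in shares of 62.5 mm and turns go in shares of pi rad. That gives: 30 mm is 0.48, 20 mm is 0.32.

```bash
python3 nudge.py '[36, 0, 0, 0.48, 0, 0, 0, 36, 0, 0, 0.32, 0, 0, 0, 36, 0, 0, 0.08, 0, 0, 0, 36, 0, 0, 0, 0, 0, 0, 36, 0, 0, 0, 0, 0, 0]'
python3 - <<'E'
from h import *
ims=[]
for n in('side','scene'):
  st=telemetry.get_state(); im,C=snap(n,n+'d.png'); p=proj(C,[536.6,-8.6,30])[0]; print(st['ee_pos'],p); x,y=p.round().astype(int)
  ims.append(cv2.resize(im[y-20:y+20,x-20:x+20,::-1],(400,400),interpolation=cv2.INTER_CUBIC))
cv2.imwrite('pics/d.png',np.hstack(ims))
E
```

```text
t: 17.65
ee_pos: [537.2, -10.1, 92.1]
orientation: [180.0, -0.1, -0.0]
ft_force: [0.3, -0.3, -1.5]
gripper_width: 39.7
gripper_force: 51.4
[537.21983735 -10.0560572   92.09699929] [284.99681711 229.552007  ]
[537.21376844 -10.07294558  92.10332287] [287.14127804 229.9930615 ]
```

View pics/d.png

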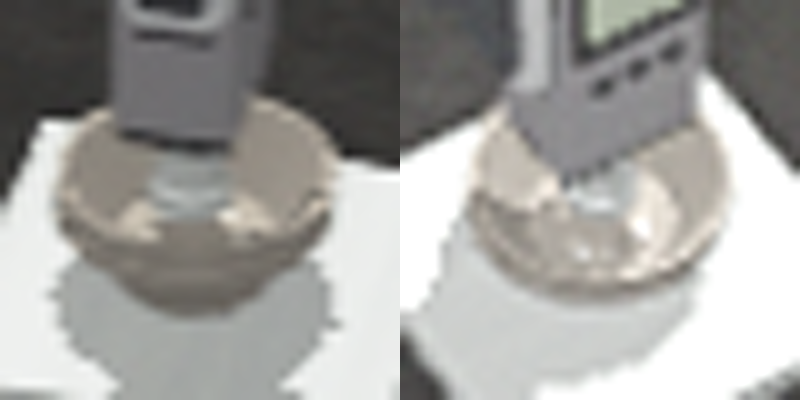

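I've now viewed 12 pictures, which is over the limit of 10, so I won't open any more. The last crops show the foot inside the cup near the middle of its floor (side crop (191,190), scene crop (600,190)). I'll finish using force readings.

To row units: 2 mm is 0.032.

```bash
python3 nudge.py '[36, 0, 0, 0.032, 0, 0, 0, 36, 0, 0, 0.032, 0, 0, 0, 36, 0, 0, 0.032, 0, 0, 0, 36, 0, 0, 0, 0, 0, 0, 36, 0, 0, 0, 0, 0, 0]'|grep -E "ee|ft"
for i in 1; do python3 nudge.py '[36, 0, 0, 0.016, 0, 0, 0, 36, 0, 0, 0, 0, 0, 0, 36, 0, 0, 0, 0, 0, 0]'|grep -E "ee|ft"; done
python3 nudge.py '[36, 0, 0, 0.016, 0, 0, 0, 36, 0, 0, 0, 0, 0, 0, 36, 0, 0, 0, 0, 0, 0]'|grep -E "ee|ft"
python3 nudge.py '[36, 0, 0, 0.016, 0, 0, 0, 36, 0, 0, 0, 0, 0, 0, 36, 0, 0, 0, 0, 0, 0]'|grep -E "ee|ft"
```

```text
ee_pos: [536.3, -9.9, 84.7]
ft_force: [-0.1, -0.3, -1.6]
ee_pos: [536.4, -9.9, 84.2]
ft_force: [-0.7, 0.1, 1.2]
ee_pos: [536.5, -9.9, 82.9]
ft_force: [-1.2, 0.5, 2.5]
ee_pos: [536.5, -9.9, 81.9]
ft_force: [-1.1, 0.5, 3.1]
```

To row units: 1 mm is 0.016.

```bash
python3 nudge.py '[36, 0, 0, 0.016, 0, 0, 0, 36, 0, 0, 0.016, 0, 0, 0, 36, 0, 0, 0.016, 0, 0, 0, 36, 0, 0, 0, 0, 0, 0, 36, 0, 0, 0, 0, 0, 0]'|grep -E "ee|ft"
python3 nudge.py '[36, 0, 0, 0.0096, 0, 0, 0, 36, 0, 0, 0, 0, 0, 0, 36, 0, 0, 0, 0, 0, 0]'
python3 - <<'E'
from h import *
F=[];P=[]
for n in('side','scene','side','scene'):
  im,C=snap(n,n+'f.png'); s=telemetry.get_state(); F.append(s['ft_force']);P.append(s['ee_pos'])
print(np.mean(F,0),np.mean(P,0),s['t'])
for n in('side','scene'):
  C=cam(n); im=cv2.imread(f'pics/{n}f.png')[:,:,::-1].astype(int); X,Y=proj(C,[536.6,-8.6,40.5])[0].round().astype(int)
  h=im[Y-22:Y+22,X-22:X+22]; m=((h[:,:,0]-h[:,:,2]>7)&(h.max(2)>70)).astype(np.uint8)
  ys,xs=np.where(m); print(n,'rim cols',xs.min(),xs.max(),'expected centre 22')
  if n=='side':
    for r in range(8,28): print(r,' '.join(f'{a[0]-a[2]:3d}/{a.max():3d}' for a in h[r,14:30]))
E
```

```text
ee_pos: [536.5, -9.9, 79.1]
ft_force: [-1.7, -0.2, 5.6]
t: 20.5
ee_pos: [536.5, -9.9, 78.6]
orientation: [180.0, -0.0, -0.0]
ft_force: [-2.2, 1.3, 5.7]
gripper_width: 39.3
gripper_force: 51.9
[-1.73608143  0.35268285  5.72868828] [536.46712967  -9.91746193  78.62079712] 20.7
side rim cols 7 35 expected centre 22
8  -1/132  -4/120  -6/ 70  -4/ 58  -4/ 56  -5/ 55  -6/ 58  -5/ 56  -3/ 88  -3/137  -3/153  -2/121  -3/ 73  -3/ 74  -1/ 75   0/ 62
9  -1/132  -2/117  -4/ 68  -3/ 55  -5/ 59  -5/ 59  -6/ 58  -4/ 58  -4/ 87  -3/137  -2/152  -2/128  -2/ 95  -1/ 73  -1/ 75   1/ 71
10  -1/128  -2/118  -5/ 70  -5/ 56  -7/ 59  -6/ 59  -5/ 57  -6/ 56  -4/ 88  -3/136  -3/153  -1/126  -1/ 95  -1/ 70  -1/ 81   3/ 81
11  -1/127  -3/128  -5/ 86  -4/ 52  -5/ 56  -4/ 57  -3/ 54  -4/ 55  -4/ 87  -3/138  -2/152  -2/127  -1/ 93  -2/ 82  -1/ 91   2/ 82
12   0/118  -3/134  -2/108  -3/ 79  -3/ 79  -3/ 67  -4/ 56  -3/ 53  -3/105  -3/146  -1/147  -2/123  -1/ 88  -2/ 77  -1/ 90   1/ 78
13  -1/106   0/118  -2/136  -3/153  -2/157  -3/158  -3/144  -4/133  -3/147  -3/159  -2/140  -2/113  -2/ 93  -1/ 92   0/ 98   1/ 79
14
[... 1170 characters left out ...]
15/150
23   3/118  -1/115   0/113  -1/112  -1/113  -1/112  -2/113  -2/112  -1/112  -1/111  -2/111  -1/105   8/122  15/145  16/150  17/152
24   8/ 91  -2/ 65  -1/ 81  -2/ 88  -2/100  -1/109  -2/112  -2/112  -1/113   0/114  -2/113   1/110  12/134  15/149  15/151  16/153
25  13/126   8/ 96   5/ 73   5/ 76   2/ 71  -3/ 57  -2/ 50  -1/ 56  -1/ 63  -1/ 79   1/ 80  10/120  15/147  16/149  15/151  17/154
26  16/142  20/179  24/203  14/192   4/169   0/151  -1/137   0/119   0/121  -1/103  -2/ 92  16/161  22/200  21/189  17/166  16/154
27  21/180  23/204  19/168   4/159  -1/170  -3/154   0/152   0/149  -1/146  -1/141  -1/145   4/135  13/124  14/131  16/152  18/163
scene rim cols 8 43 expected centre 22
```

```bash
python3 -c "
from cell import arm, imaging, telemetry, ticket
print(ticket.hand_in())"
```

```text
the job is handed in; nothing more can be done
None
```

The job is handed in at about 21 s: the loose cup is nested in the base cup, and the gauge is held upright on the ring, display to the robot, pressed in about 5.9 mm (spring force about 7.4 N, between the two lines), but I viewed 12 pictures against the limit of 10, so the last press was set by force and position readings and pixel measurements.

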